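Clear yesterday's count at the abacus stall

ROBOT

A 6-joint arm with a two-finger parallel gripper is mounted at the origin on the work surface. World frame = base frame: x ahead of the robot, y to its left, z up, the work surface at z = 0. Lengths are in m, angles in rad, forces in N, time in s.
With the tool pointing down it reaches from about 0.425 to 0.95 m from the base axis. Payload 3.5 kg.
Tool frame: the origin (TCP) lies on the centre line of the jaws, within the pads' length; the fingertips stand 14 mm ahead of it and the grasp point (between the pads) lies 5 mm behind it (ctrl.tip_reach is the distance from the TCP to the fingertips, in m); z points along the fingers, y is the line along which they close (so a half turn about z gives the same grasp; the last joint's range is limited). The gripper opens to 85 mm and grips with 20 to 120 N. Pads are 22 mm wide; open, the fingers measure 114 mm over their backs; the gripper's body (76 mm by 85 mm) begins 54 mm behind the grasp point. The pads swing forward as they close: fully open they stand 13 mm farther back than shut.
Start: joints at [1.006, 0.286, 1.577, -0, 1.279, -0.15], TCP at [0.272, 0.618, 0.218] pointing down, gripper open.
Joint ranges: [-2.77, 2.77], [-0.9, 2.22], [0.21, 2.48], [-1.53, 4.67], [0.24, 2.81], [-2.84, 2.84]. Speed limits (rad/s): [2.79, 2.79, 3.14, 3.14, 3.14, 3.14].

INTERFACE

Orientations are given as a unit quaternion [x, y, z, w].
In Python, from plant import get_state, imaging, workorder, ctrl gives the robot as it stands. The module is installed in compiled form; this text tells all that it offers.
- The arm moves only by the shell command python3 -m jog 'ROWS' [FORCE]. ROWS is JSON, a list of rows, each a list of 7 numbers: the closure, from 0 (fully open) to 1 (shut), then the shift along the tool's x, y, z in mm, then the turn, a rotation vector about the tool's x, y, z in rad. In form: [[gripper, tx, ty, tz, ax, ay, az], ...]. A call has 1 to 12 rows; each row is the pose to reach, as a shift and turn from the pose commanded when the call began, along the tool's axes at that moment; what a row does not reach only later rows make up. A row lasts 1/10 s, in which the tool goes at most 50 mm and 8.59 degrees, less where a joint would pass 70% of its speed; a pose out of reach is approached as far as the arm can. A call with a gripper value outside its range is refused whole. The fingers move at their own pace and stop on an object; FORCE is the grip in N (left out, the last holds). Time passes only in rows, so rows that repeat a pose let the fingers close. It gives the time, the measured TCP pose, the force, the opening and the grip force at its end, in the units of the state.
- get_state(): the state, without advancing time (a new reading comes with each control period).
- imaging.read_camera(name): name is "scene" or "top" or "wrist"; returns a dict with "image" (420x560x3 uint8, blue, green, red), "fx", "fy", "cx", "cy" (pixels), "k1" (the pictures are not rectified: a ray, as slopes to the right and down, at radius r is drawn at 1 + k1 r^2 times it, then the intrinsics apply), "R" (3x3) and "t" (3): a world point X has camera coordinates R X + t; the wrist camera has in their place "tool_from_camera" (4x4, takes a point from camera to tool coordinates, whose origin is the TCP and whose axes are the flange's). Camera axes: x right, y down, z forward; pixel columns grow to the right and rows downward; lengths in m; the calibration is good to about 2 mm. A picture is of the moment at which its call begins: read the wrist's pose just before it. There is no depth.
- workorder.sign_off(): hands the job in; it is judged then, once.
The state is a dict: "time": time; "qpos": joint angles; "dq": joint speeds; "joint_efforts": joint torques, N m; "eef_pos": TCP position; "tcp_rot": TCP orientation; "contact_force": force on the tool from outside, world axes, zero at the start; "wrist_torque": the same for the moment, N m; "opening": opening from 0.0 (shut) to 1.0 (fully open); "finger_force": force on a finger pad.
Only numpy, scipy, OpenCV 4.12 (cv2) and the standard library are available. Lean on these libraries where they do the work, as an engineer would, in place of code of your own. Each camera call takes 0.05 s, during which the arm holds its last target. There are 200 camera calls.

TASK

Clear yesterday's count before the stall opens: gather all the loose olive-wood counting bars into the tipping tray, then lift the tray by its handle so that they all slide together into the cedar box, and bring the tray back down level on its rests. Also turn the knob of the blue tally counter all the way back to its zero stop, and leave the goods on display where they are.

Things in the scene. Friction and masses are not known exactly. Their poses are not given: they have to be found in the camera images.
- bar1_mid (a point): centre of a loose olive-wood counting bar with a red band round its middle: a block 70 mm long (its x), 36 mm wide (its y), 34 mm high (its z), about 60 g, waxed and rather slippery (friction about 0.45). Two to four of the four bars are present; an absent one reads None
- bar2_mid (a point): centre of a loose olive-wood counting bar with a blue band round its middle: a block 70 mm long (its x), 36 mm wide (its y), 34 mm high (its z), about 60 g, waxed and rather slippery (friction about 0.45). Two to four of the four bars are present; an absent one reads None
- bar3_mid (a point): centre of a loose olive-wood counting bar with a yellow band round its middle: a block 70 mm long (its x), 36 mm wide (its y), 34 mm high (its z), about 60 g, waxed and rather slippery (friction about 0.45). Two to four of the four bars are present; an absent one reads None
- bar4_mid (a point): centre of a loose olive-wood counting bar with a green band round its middle: a block 70 mm long (its x), 36 mm wide (its y), 34 mm high (its z), about 60 g, waxed and rather slippery (friction about 0.45). Two to four of the four bars are present; an absent one reads None
- tray_mid (a point): middle of the tray's floor, upper face, about 96 mm above the table when level. Aluminium tipping tray, inside 200 mm along its x, from 92 mm on its -y side (green wall 18 mm above the floor, the handle beyond) to 96 mm on its +y side (open lip over the box); side walls 12 mm above the floor. x along the hinge, +y towards the box, z up from the floor; axes tilt with the tray
- tray_handle (a point): middle of the tray's handle: dark round wooden bar, 12 mm thick, 116 mm long, parallel to the tray's x, its axis 45 mm off the outside of the tray's -y wall on two arms 54 mm either side of its middle; about 109 mm above the table when level
- tray_hinge (a point): middle of the tray's hinge axis (axis along the tray's x), 90 mm above the table; the handle lies 232 mm from it towards -y and 19 mm up when level. Does not move when the tray tips
- tray (a joint): tilt of the tray in rad: 0 level on its rests, grows as the handle is lifted, up to a stop at 1.2. Stiff hinge: the tray stays where it is left, so it must also be pushed or led back down; lifting the handle takes about 5 N. The bars begin to slide at about 0.35 to 0.5 rad; at about 1 they run off quickly
- box_in (a point): middle of the inner floor of the open cedar box, 6 mm above the table. Inside 196 mm along x, 200 mm along y; walls rise 88 mm above the table (80 mm on the -y side under the tray lip). Its lid is fixed, propped open along the +y side, leaning outward, up to 0.20 m high. x along the tray's hinge, +y away from the tray, z up
- knob_grip (a point): on the axis of the tally counter's reset knob, half-way up its grip, 65 mm above the table. Grip: upright black bar 56 mm long (its x), 14 mm wide (its y), 49 to 79 mm above the table, on a black disc of 60 mm diameter; red pointer line on top towards +x. Axes turn with the knob. Housing: fixed blue box 92 mm square, 40 mm high, white dial with a red zero mark
- reset_knob (a joint): angle of the reset knob in rad: 0 at the zero stop, where the pointer meets the red zero mark; grows clockwise seen from above (to 4.4), so turn it anticlockwise to reset. Light friction (0.05 N m); stays where it is left
- counter_zero (a point): the red zero mark on the counter's dial, 37.5 mm from the knob's axis
- slate: on display, leave alone: grey slate tablet in a pine frame lying flat, 150 x 200 x 10 mm; origin at the centre of its underside
- cups_mid (a point): on display, leave alone: nest of three olive-wood counting cups, 76 mm in diameter and 79 mm high; this point is on its axis 30 mm up
- pencil_box: on display, leave alone: red tin pencil box 190 x 65 x 30 mm; origin at the centre of its underside
- bangle: on display, leave alone: carved golden wooden bangle, 84 mm in diameter, 18 mm high; origin at the centre of its underside
Mind the look-alikes: they are no part of the job. Leave any black, pink or purple look-alike of the part that bears bar1_mid alone.

How it is judged:
On the way, in this order (a step that is already met when the one before it is completed fails the run):
1. all the bars that are present lie together in the level tray (x of bar1_mid in the frame of tray_mid between -0.1 and 0.1 m and y of bar1_mid in the frame of tray_mid between -0.092 and 0.096 m and z of bar1_mid in the frame of tray_mid between 0 and 0.075 m and x of bar2_mid in the frame of tray_mid between -0.1 and 0.1 m and y of bar2_mid in the frame of tray_mid between -0.092 and 0.096 m and z of bar2_mid in the frame of tray_mid between 0 and 0.075 m and x of bar3_mid in the frame of tray_mid between -0.1 and 0.1 m and y of bar3_mid in the frame of tray_mid between -0.092 and 0.096 m and z of bar3_mid in the frame of tray_mid between 0 and 0.075 m and x of bar4_mid in the frame of tray_mid between -0.1 and 0.1 m and y of bar4_mid in the frame of tray_mid between -0.092 and 0.096 m and z of bar4_mid in the frame of tray_mid between 0 and 0.075 m and value of joint tray below 0.12 rad), for 0.3 s.
2. the tray is tipped up by more than 0.25 rad with all the bars in the cedar box (x of bar1_mid in the frame of box_in between -0.1 and 0.1 m and y of bar1_mid in the frame of box_in between -0.102 and 0.102 m and z of bar1_mid in the frame of box_in between 0 and 0.082 m and x of bar2_mid in the frame of box_in between -0.1 and 0.1 m and y of bar2_mid in the frame of box_in between -0.102 and 0.102 m and z of bar2_mid in the frame of box_in between 0 and 0.082 m and x of bar3_mid in the frame of box_in between -0.1 and 0.1 m and y of bar3_mid in the frame of box_in between -0.102 and 0.102 m and z of bar3_mid in the frame of box_in between 0 and 0.082 m and x of bar4_mid in the frame of box_in between -0.1 and 0.1 m and y of bar4_mid in the frame of box_in between -0.102 and 0.102 m and z of bar4_mid in the frame of box_in between 0 and 0.082 m and value of joint tray above 0.25 rad), for 0.2 s.
At the end, for the whole second after the job is handed in: Every bar present lies at rest in the cedar box with its centre inside the walls and below the rim, the tray is back level (within 0.08 rad) and the reset knob is within 0.08 rad of its zero stop (x of bar1_mid in the frame of box_in between -0.1 and 0.1 m and y of bar1_mid in the frame of box_in between -0.102 and 0.102 m and z of bar1_mid in the frame of box_in between 0 and 0.082 m and x of bar2_mid in the frame of box_in between -0.1 and 0.1 m and y of bar2_mid in the frame of box_in between -0.102 and 0.102 m and z of bar2_mid in the frame of box_in between 0 and 0.082 m and x of bar3_mid in the frame of box_in between -0.1 and 0.1 m and y of bar3_mid in the frame of box_in between -0.102 and 0.102 m and z of bar3_mid in the frame of box_in between 0 and 0.082 m and x of bar4_mid in the frame of box_in between -0.1 and 0.1 m and y of bar4_mid in the frame of box_in between -0.102 and 0.102 m and z of bar4_mid in the frame of box_in between 0 and 0.082 m and linear speed of each of bar1, bar2, bar3, bar4 below 0.03 m/s and value of joint each of tray, reset_knob below 0.08 rad); the robot touches nothing.
It fails at once if the slate on display is moved by more than 40 mm (distance of slate from where it was at the start of the episode above 0.04 m).
It fails at once if the nest of cups on display is moved by more than 40 mm (distance of cups_mid from where it was at the start of the episode above 0.04 m).
It fails at once if the pencil box on display is moved by more than 40 mm (distance of pencil_box from where it was at the start of the episode above 0.04 m).
It fails at once if the bangle on display is moved by more than 40 mm (distance of bangle from where it was at the start of the episode above 0.04 m).
Of bar1, bar2, bar3, bar4 only 2 to 4 are there at a start; the rules pass over those that are not, and their reading is None.
At some moment in a run one of bar1, bar2, bar3, bar4 may be knocked a few centimetres aside while the robot is not near it.
Once in a run the grip may slacken for a moment while it holds something.
It also fails if it takes over 210 s, if anything falls off the work surface, if the arm or the gripper's body presses on something with over 40 N, if the wrist force passes 120 N, or if a joint passes its speed limit or range.

## Working session

There is one attempt and no reset: what is moved stays moved. The work goes in short steps, Python scripts to look and compute and a shell command to move; the robot and the scene stay as the last step left them, time stands still between calls to the robot, and variables do not carry over. Pictures are saved under pics/ and viewed, at most 14 in all, crops included, and the job is handed in when it is done.

```bash
mkdir -p pics; cat > h.py <<'E'
import numpy as np, cv2
from plant import get_state, imaging, workorder, ctrl
from scipy.spatial.transform import Rotation as Ro
def cam(n):
    s=get_state(); c=imaging.read_camera(n)
    if n=="wrist":
        T=np.array(c["tool_from_camera"]); Rt=Ro.from_quat(s["tcp_rot"]).as_matrix()
        Rw=Rt@T[:3,:3]; o=Rt@T[:3,3]+np.array(s["eef_pos"])
        c["R"]=Rw.T; c["t"]=-Rw.T@o
    return c
def ray(c,u,v):
    K=np.array([[c["fx"],0,c["cx"]],[0,c["fy"],c["cy"]],[0,0,1.]])
    p=cv2.undistortPoints(np.array([[[u,v]]],float),K,np.array([c["k1"],0,0,0.]))[0,0]
    # model r_d=r(1+k1 r^2), same as OpenCV
    R=np.array(c["R"]);return -R.T@np.array(c["t"]),R.T@np.array([p[0],p[1],1])
def onz(c,u,v,z):
    o,d=ray(c,u,v); return o+d*(z-o[2])/d[2]
def pix(c,X):
    K=np.array([[c["fx"],0,c["cx"]],[0,c["fy"],c["cy"]],[0,0,1.]])
    return cv2.projectPoints(np.array([X],float),cv2.Rodrigues(np.array(c["R"]))[0],np.array(c["t"],float),K,np.array([c["k1"],0,0,0.]))[0].ravel()
def st():
    s=get_state(); return s["time"],np.round(s["eef_pos"],4),np.round(Ro.from_quat(s["tcp_rot"]).as_matrix(),3).tolist(),np.round(s["qpos"],2),s["opening"]
E
python3 - <<'E'
from h import *
for n in("scene","top"):
    c=cam(n); cv2.imwrite(f"pics/{n}0.png",c["image"]); print(n,c["fx"],c["k1"],-np.array(c["R"]).T@c["t"]); print(np.round(c["R"],2).tolist())
print(st())
E
```

```text
scene 382.85756068703233 -0.053114823125090846 [1.21571851 0.49933164 0.71229014]
[[-0.64, 0.77, -0.0], [0.44, 0.36, -0.83], [-0.64, -0.53, -0.56]]
top 520.1823615042961 -0.17136590631277035 [ 0.35420149 -0.0738606   1.42089582]
[[0.01, -1.0, 0.0], [-0.99, -0.01, -0.14], [0.14, 0.0, -0.99]]
(0.1, array([0.2717, 0.6172, 0.2163]), [[-0.915, 0.403, -0.001], [0.403, 0.915, -0.002], [0.0, -0.002, -1.0]], array([ 1.01,  0.29,  1.58, -0.  ,  1.28, -0.15]), 1.000906711874979)
```

View pics/top0.png

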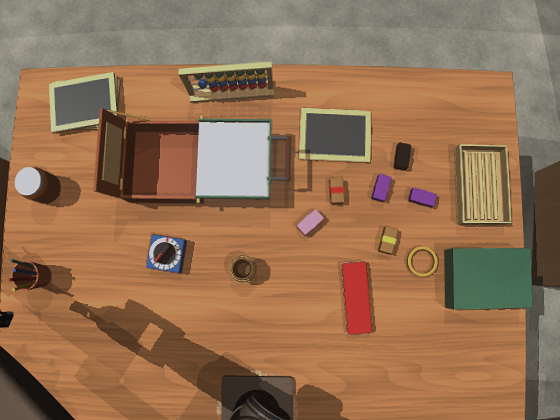

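View pics/scene0.png

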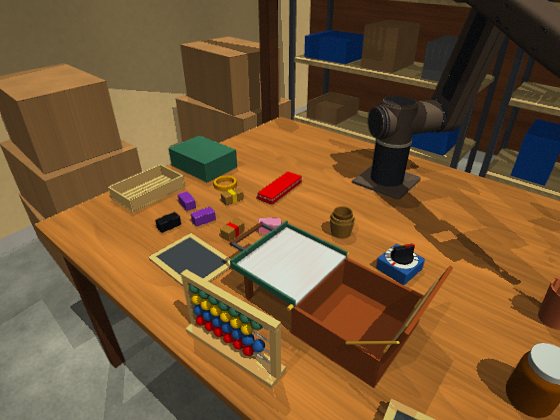

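The top view shows the red-band bar at (337,190), the yellow-band bar at (389,240), the tray at (234,160) with its handle around (285,158), the box at (163,160) and the knob at (166,254). I see no blue or green bar. Next I'll zoom in to measure.

```bash
python3 - <<'E'
from h import *
c=cam("top");im=c["image"]
a=cv2.resize(im[165:265,290:440],None,fx=4,fy=4,interpolation=cv2.INTER_CUBIC)
b=cv2.resize(im[220:285,135:210],None,fx=4,fy=4,interpolation=cv2.INTER_CUBIC)
t=cv2.resize(im[110:215,180:325],None,fx=2,fy=2,interpolation=cv2.INTER_CUBIC)
o=np.zeros((600,800,3),np.uint8);o[:400,:600]=a;o[:210,510:800]=t;o[340:600,500:800]=b
cv2.imwrite("pics/crop1.png",o)
hsv=cv2.cvtColor(im,cv2.COLOR_BGR2HSV)
for u,v in((330,185),(341,198),(385,232),(389,249),(350,215),(338,190),(389,240),(310,222)): print((u,v),hsv[v,u])
E
```

```text
(330, 185) [ 16 144 122]
(341, 198) [ 15 139 158]
(385, 232) [ 15 140 162]
(389, 249) [ 15 140 160]
(350, 215) [ 13 145 165]
(338, 190) [  1 190 187]
(389, 240) [ 30 148 196]
(310, 222) [165  59 191]
```

View pics/crop1.png

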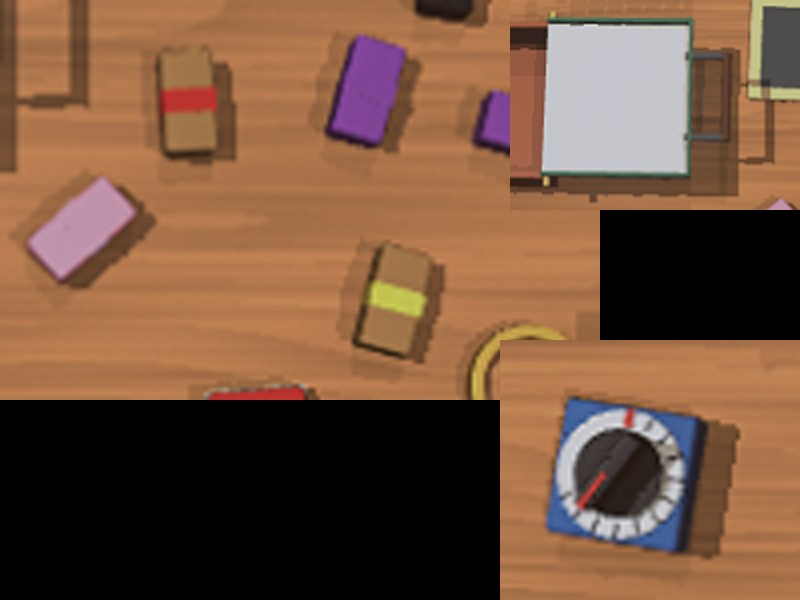

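The crop shows the bars clearly: red-band centre around crop (188,100), yellow-band around (397,299). The knob's pointer is at lower left (581,507) and the zero mark at the top (629,418), so the reset is about 225° anticlockwise.

```bash
python3 - <<'E'
from h import *
c=cam("top");im=c["image"];hsv=cv2.cvtColor(im,cv2.COLOR_BGR2HSV)
P=lambda q,z:onz(c,290+q[0]/4-.4,165+q[1]/4-.4,z)
for n,q in(("red",[(160,52),(210,47),(216,148),(165,152)]),("yel",[(384,243),(433,257),(408,356),(357,340)])):
    w=np.array([P(k,.034) for k in q])[:,:2]; ax=(w[0]+w[1]-w[2]-w[3])/2; wd=(w[1]+w[2]-w[0]-w[3])/2
    print(n,w.mean(0).round(4),"len",np.linalg.norm(ax).round(4),"wid",np.linalg.norm(wd).round(4),"ang",np.degrees(np.arctan2(ax[1],ax[0])).round(1))
for n,lo,hi,box in(("redband",(0,170,100),(6,255,255),(325,175,350,205)),("yelband",(25,120,120),(35,255,255),(375,225,405,255))):
    m=cv2.inRange(hsv,lo,hi);x0,y0,x1,y1=box;v,u=np.nonzero(m[y0:y1,x0:x1]); print(n,len(u),onz(c,u.mean()+x0,v.mean()+y0,.034).round(4))
T=lambda q,z:onz(c,180+(q[0]-510)/2-.25,110+q[1]/2-.25,z).round(4)
for q in((690,24),(688,172),(548,24),(543,176)): print("tray",T(q,.096))
for q in((725,52),(725,137)): print("handle",T(q,.109))
B=lambda q,z:onz(c,135+(q[0]-500)/4-.4,220+(q[1]-340)/4-.4,z).round(4)
k=B((618,473),.049);g=B((581,507),.079);z=B((629,415),.040)
g2=B((640,440),.079)
print("knob",k,"ptr",g,"barend",g2,"zero",z,np.degrees(np.arctan2(*(g-k)[[1,0]])),np.degrees(np.arctan2(*(z-k)[[1,0]])),np.linalg.norm(z-k))
# any blue/green small things
for n,lo,hi in(("blue",(95,120,60),(125,255,255)),("green",(40,100,60),(85,255,255))):
    _,_,s,ce=cv2.connectedComponentsWithStats(cv2.inRange(hsv,lo,hi))
    print(n,[(s[i,4],ce[i].round().tolist()) for i in range(1,len(s)) if s[i,4]>8])
E
```

```text
red [ 0.5968 -0.2104] len 0.0692 wid 0.0345 ang 2.8
yel [ 0.4626 -0.3505] len 0.0687 wid 0.0354 ang -15.7
redband 83 [ 0.5965 -0.2105  0.034 ]
yelband 79 [ 0.4627 -0.3511  0.034 ]
tray [ 0.766  -0.0286  0.096 ]
tray [ 0.5677 -0.0291  0.096 ]
tray [0.7651 0.1603 0.096 ]
tray [0.5606 0.1588 0.096 ]
handle [ 0.7244 -0.0753  0.109 ]
handle [ 0.6116 -0.0764  0.109 ]
knob [0.4189 0.2488 0.049 ] ptr [0.3949 0.2655 0.079 ] barend [0.4392 0.2279 0.079 ] zero [0.4583 0.2448 0.04  ] 145.16851672936787 -5.796968619070017 0.04061231340369567
blue [(np.int32(19), [202.0, 82.0]), (np.int32(54), [155.0, 238.0]), (np.int32(56), [180.0, 242.0]), (np.int32(48), [150.0, 264.0]), (np.int32(61), [175.0, 268.0])]
green []
```

```bash
cat >> h.py <<'E'
def rel(p,ang,pitch=0):
    "shift (mm, tool axes) and turn to reach p with tool x at ang deg; pitch tilts tool about world x (deg)"
    s=get_state(); R=Ro.from_quat(s["tcp_rot"]); a=np.radians(ang)
    Rt=np.array([[np.cos(a),np.sin(a),0],[np.sin(a),-np.cos(a),0],[0,0,-1]])
    Rt=Ro.from_rotvec([np.radians(pitch),0,0])*Ro.from_matrix(Rt)
    return (R.inv().apply(np.array(p)-s["eef_pos"])*1000).round(1).tolist(),(R.inv()*Rt).as_rotvec().round(3).tolist()
E
python3 -c "
from h import *
print(rel([.418,.248,.13],60)); print(rel([.418,.248,.13],-38))"
```

```text
([-282.7, -279.0, 87.1], [-0.001, 0.001, 1.68])
([-282.7, -279.0, 87.1], [0.0, -0.002, -2.893])
```

```bash
python3 -m jog '[[0,-283,-279,87,0,0,1.68],[0,-283,-279,87,0,0,1.68],[0,-283,-279,87,0,0,1.68],[0,-283,-279,87,0,0,1.68],[0,-283,-279,87,0,0,1.68],[0,-283,-279,87,0,0,1.68],[0,-283,-279,87,0,0,1.68],[0,-283,-279,87,0,0,1.68],[0,-283,-279,87,0,0,1.68],[0,-283,-279,87,0,0,1.68],[0,-283,-279,87,0,0,1.68],[0,-283,-279,87,0,0,1.68]]' 40; python3 -c "
from h import *
print(st());print(rel([.418,.248,.13],-38))"
```

```text
time: 1.4
eef_pos: [0.4185, 0.248, 0.1305]
tcp_rot: [0.867, 0.499, -0.0, -0.0]
contact_force: [-0.4, -0.0, -0.1]
opening: 0.999
finger_force: 0.0
(1.4, array([0.4185, 0.248 , 0.1305]), [[0.502, 0.865, -0.0], [0.865, -0.502, -0.0], [-0.0, -0.0, -1.0]], array([ 0.33, -0.04,  2.11,  0.  ,  1.08,  0.85]), 0.998855680075995)
([-0.3, -0.5, 0.5], [0.0, 0.0, 1.708])
```

```bash
python3 -m jog '[[0,0,0,0,0,0,1.708],[0,0,0,0,0,0,1.708],[0,0,0,0,0,0,1.708],[0,0,0,0,0,0,1.708],[0,0,0,0,0,0,1.708],[0,0,0,0,0,0,1.708],[0,0,0,0,0,0,1.708],[0,0,0,0,0,0,1.708],[0,0,0,0,0,0,1.708],[0,0,0,0,0,0,1.708],[0,0,0,0,0,0,1.708],[0,0,0,0,0,0,1.708]]'; python3 - <<'E'
from h import *
print(st());print(rel([.418,.248,.066],-38))
c=cam("wrist");cv2.imwrite("pics/w1.png",c["image"]); print(pix(c,[.418,.248,.079]))
E
```

```text
time: 2.6
eef_pos: [0.4184, 0.2486, 0.1306]
tcp_rot: [0.946, -0.325, -0.0, 0.0]
contact_force: [0.7, 1.0, 0.2]
opening: 0.998
finger_force: 0.0
(2.6, array([0.4184, 0.2486, 0.1306]), [[0.789, -0.615, -0.0], [-0.615, -0.789, -0.0], [-0.0, 0.0, -1.0]], array([ 0.33, -0.04,  2.11, -0.  ,  1.08,  2.56]), 0.9975276998068603)
([0.0, 0.7, 64.6], [0.0, 0.0, 0.001])
[276.40830889 226.55334425]
```

View pics/w1.png

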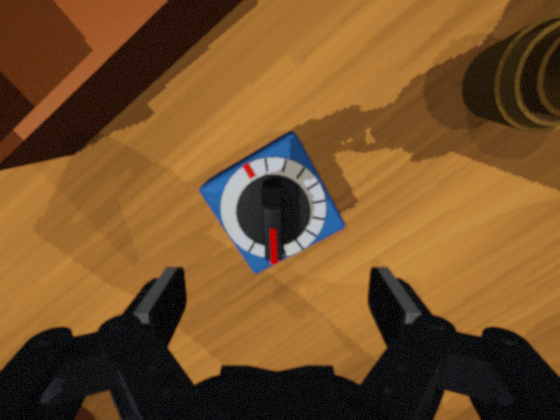

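The wrist view shows the knob bar vertical in the image, at about (273,225). That is centred between the fingers, so I'll go down and grip.

```bash
python3 -m jog '[[0,0,0,40,0,0,0],[0,0,0,64,0,0,0],[0,0,0,64,0,0,0],[1,0,0,64,0,0,0],[1,0,0,64,0,0,0],[1,0,0,64,0,0,0],[1,0,0,64,0,0,0],[1,0,0,64,0,0,0],[1,0,0,64,0,0,0],[1,0,0,64,0,0,0]]' 40
```

```text
time: 3.65
eef_pos: [0.4186, 0.2484, 0.0668]
tcp_rot: [0.946, -0.325, 0.0, -0.0]
contact_force: [0.2, -0.6, -0.5]
opening: 0.005
finger_force: 0.0
```

```bash
python3 -m jog '[[1,0,0,-20,0,0,0],[1,0,0,-60,0,0,0],[0,0,0,-60,0,0,0],[0,0,0,-60,0,0,0],[0,0,0,-60,0,0,0],[0,0,0,-60,0,0,0],[0,0,0,-60,0,0,0]]'; python3 - <<'E'
from h import *
c=cam("top");a=c["image"][190:290,110:230]
d=cam("wrist");o=np.zeros((420,800,3),np.uint8);o[:,:560]=d["image"];o[:200,560:]=cv2.resize(a,None,fx=2,fy=2);cv2.imwrite("pics/w2.png",o); print(st()); print(np.array(d["tool_from_camera"]).round(3)); print(pix(c,[.418,.248,.049]),pix(d,[.418,.248,.079]))
E
```

```text
time: 4.35
eef_pos: [0.4178, 0.2481, 0.1253]
tcp_rot: [0.946, -0.325, -0.001, 0.001]
contact_force: [0.2, -0.4, 0.1]
opening: 0.85
finger_force: 0.0
(4.45, array([0.4181, 0.2482, 0.1258]), [[0.789, -0.614, -0.002], [-0.614, -0.789, -0.001], [-0.001, 0.001, -1.0]], array([ 0.33, -0.03,  2.11,  0.  ,  1.07,  2.56]), 0.9920381918815196)
[[ 0.001 -0.953 -0.302  0.078]
 [ 1.     0.001  0.002  0.001]
 [-0.001 -0.302  0.953 -0.156]
 [ 0.     0.     0.     1.   ]]
[164.38062681 253.19275441] [275.3640454  228.91560248]
```

View pics/w2.png

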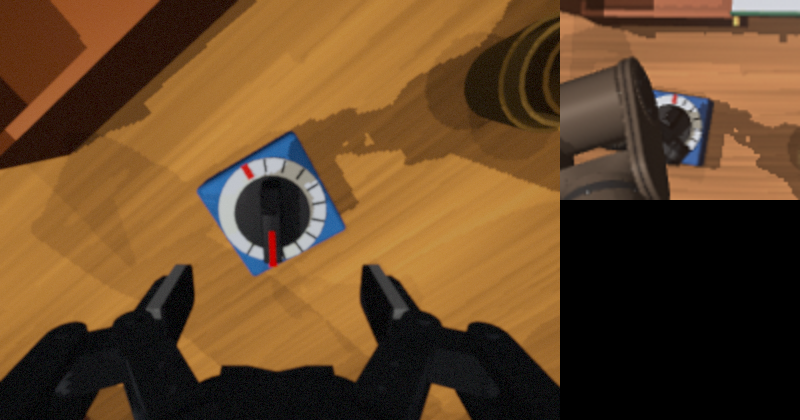

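```bash
python3 - <<'E'
from h import *
d=cam("wrist");s=get_state();Rt=Ro.from_quat(s["tcp_rot"])
print(d["fx"],d["cx"],d["cy"],d["k1"])
for z in(0,.014): print("tool pt",z,pix(d,Rt.apply([0,0,z])+s["eef_pos"]))
for n,u,v,z in(("ptr tip",273,266,.079),("bar far",270,180,.079),("hous a",293,132,.04),("hous b",345,227,.04),("hous c",253,275,.04),("hous d",199,189,.04),("zero",249,171,.04)): print(n,onz(d,u,v,z).round(4))
S=cam("scene"); cv2.imwrite("pics/s2.png",cv2.resize(S["image"][200:330,330:490],None,fx=5,fy=4.6))
for z in (.04,.049,.079): print(pix(S,[.418,.248,z]))
E
```

```text
313.5536048587887 276.7213350523322 209.8073438273427 0.005960664974928353
tool pt 0 [274.9337137  259.89812724]
tool pt 0.014 [275.02242841 249.1080125 ]
ptr tip [0.3967 0.267  0.079 ]
bar far [0.4474 0.2298 0.079 ]
hous a [0.4594 0.1993 0.04  ]
hous b [0.3724 0.2112 0.04  ]
hous c [0.3845 0.2989 0.04  ]
hous d [0.4699 0.2843 0.04  ]
zero [0.4568 0.244  0.04  ]
[399.45416579 256.72210231]
[400.04578245 254.15362953]
[402.05701767 245.40055104]
```

View pics/s2.png

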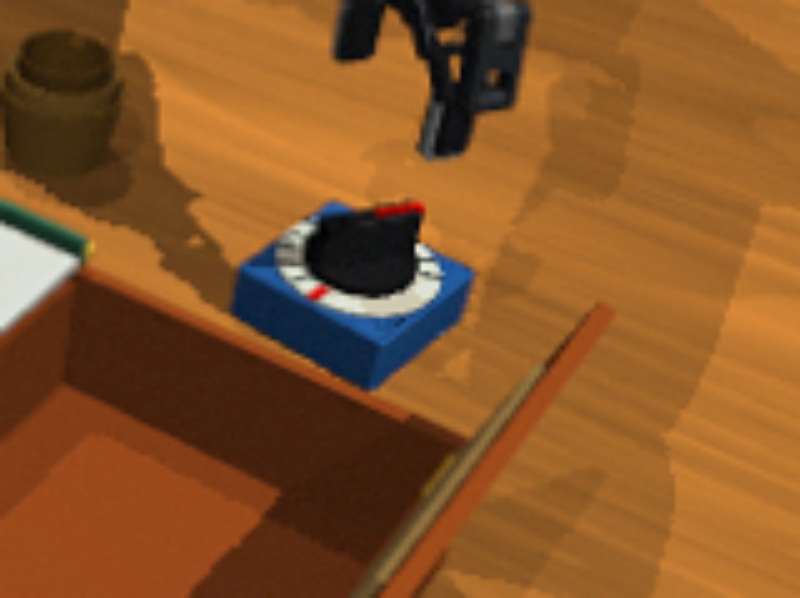

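The triangulated knob axis is (0.421,0.248), which confirms the target within 3 mm. I'll retry, watching the closing.

```bash
python3 -c "
from h import *
print(ctrl.tip_reach, [x for x in dir(ctrl) if x[0]!='_']); print(rel([.421,.248,.0645],-37))"
```

```text
0.014 ['Unreachable', 'tip_reach']
([2.3, -1.4, 61.7], [0.001, 0.0, -0.015])
```

```bash
python3 -m jog '[[0,2,-1,40,0,0,0],[0,2,-1,62,0,0,0],[0,2,-1,62,0,0,0],[0,2,-1,62,0,0,0]]' 40;  python3 -m jog '[[1,0,0,0,0,0,0],[1,0,0,0,0,0,0],[1,0,0,0,0,0,0]]';python3 -m jog '[[1,0,0,0,0,0,0],[1,0,0,0,0,0,0]]';  python3 - <<'E'
from h import *
print(st()); d=cam("wrist"); S=cam("scene");o=np.zeros((420,800,3),np.uint8);o[:,:560]=d["image"]
o[:260,480:]=cv2.resize(S["image"][200:330,330:490],None,fx=2,fy=2); cv2.imwrite("pics/w3.png",o)
E
```

```text
time: 4.95
eef_pos: [0.4208, 0.2479, 0.0647]
tcp_rot: [0.946, -0.325, -0.0, 0.0]
contact_force: [0.9, -0.2, -0.2]
opening: 1.0
finger_force: 0.0
time: 5.25
eef_pos: [0.4216, 0.2483, 0.0659]
tcp_rot: [0.946, -0.325, 0.001, -0.001]
contact_force: [-0.1, 0.2, 0.6]
opening: 0.512
finger_force: 0.0
time: 5.45
eef_pos: [0.4211, 0.248, 0.0654]
tcp_rot: [0.946, -0.325, 0.0, -0.0]
contact_force: [-0.1, 0.6, 11.2]
opening: 0.139
finger_force: 5.9
(5.45, array([0.4211, 0.248 , 0.0654]), [[0.789, -0.614, 0.001], [-0.614, -0.789, 0.0], [0.001, -0.001, -1.0]], array([ 0.32,  0.06,  2.14, -0.  ,  0.94,  2.56]), 0.13920725242563267)
```

View pics/w3.png

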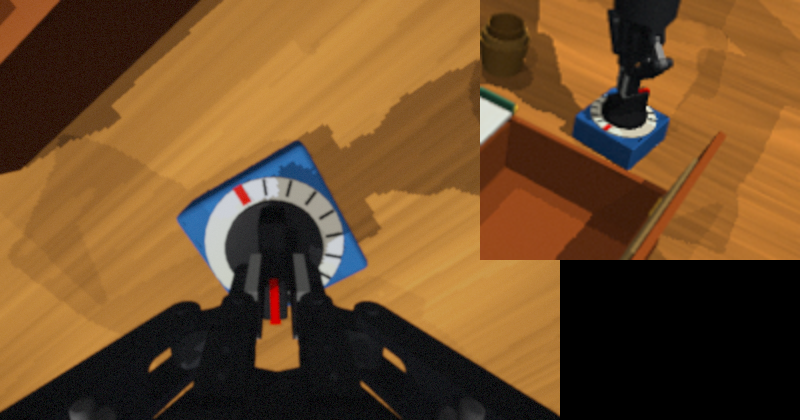

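The bar is now between the pads. I'll let the grip build and check that it holds.

```bash
python3 -m jog '[[1,0,0,-1,0,0,0],[1,0,0,-1,0,0,0],[1,0,0,-1,0,0,0]]' 40
```

```text
time: 5.85
eef_pos: [0.4205, 0.2478, 0.0654]
tcp_rot: [0.946, -0.325, -0.0, 0.0]
contact_force: [-0.3, 0.3, -0.1]
opening: 0.002
finger_force: 0.2
```

```bash
python3 - <<'E'
from h import *
d=cam("wrist"); S=cam("scene");o=np.zeros((600,800,3),np.uint8);o[:600,:400]=cv2.resize(d["image"][150:350,200:333],(400,600))
o[:600,400:]=cv2.resize(S["image"][200:290,370:430],(400,600)); cv2.imwrite("pics/w4.png",o)
E
```

```text
(no output)
```

View pics/w4.png

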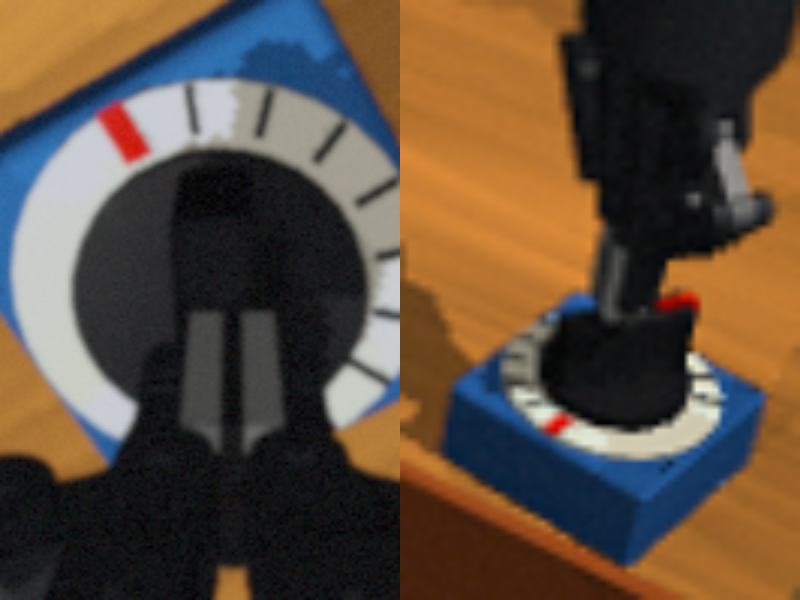

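The scene view shows the shut fingertips on top of the grip at z≈0.078. So the tips sit higher than the reported TCP implies, and I'll feel for the disc instead.

```bash
python3 -m jog '[[0.6,0,0,-8,0,0,0],[0.6,0,0,-8,0,0,0],[0.6,0,0,-8,0,0,0],[0.6,0,0,-8,0,0,0]]'; python3 -m jog '[[0.6,0,0,4,0,0,0],[0.6,0,0,8,0,0,0],[0.6,0,0,11,0,0,0],[0.6,0,0,14,0,0,0],[0.6,0,0,14,0,0,0]]';  python3 -m jog '[[0.6,0,0,3,0,0,0],[0.6,0,0,5,0,0,0],[0.6,0,0,5,0,0,0]]'
```

```text
time: 6.35
eef_pos: [0.4208, 0.2479, 0.0737]
tcp_rot: [0.946, -0.325, 0.0, -0.0]
contact_force: [0.9, 0.3, -0.1]
opening: 0.397
finger_force: 0.0
time: 6.85
eef_pos: [0.4202, 0.2478, 0.0589]
tcp_rot: [0.946, -0.325, -0.001, 0.0]
contact_force: [-0.6, 0.1, 0.3]
opening: 0.398
finger_force: 0.0
time: 7.15
eef_pos: [0.4205, 0.2478, 0.0543]
tcp_rot: [0.946, -0.325, -0.0, 0.0]
contact_force: [-0.4, -0.8, -0.5]
opening: 0.4
finger_force: 0.0
```

```bash
python3 -m jog '[[0.6,0,0,3,0,0,0],[0.6,0,0,5,0,0,0],[0.6,0,0,5,0,0,0]]';  python3 -m jog '[[0.6,0,0,3,0,0,0],[0.6,0,0,4,0,0,0],[0.6,0,0,4,0,0,0]]'; python3 -m jog '[[0.6,0,0,2,0,0,0],[0.6,0,0,3,0,0,0],[0.6,0,0,3,0,0,0]]'
```

```text
time: 7.45
eef_pos: [0.4204, 0.2478, 0.0492]
tcp_rot: [0.946, -0.325, -0.0, 0.0]
contact_force: [-0.0, -0.5, -0.2]
opening: 0.401
finger_force: 0.0
time: 7.75
eef_pos: [0.4205, 0.2479, 0.0453]
tcp_rot: [0.946, -0.325, -0.0, 0.0]
contact_force: [0.2, -0.3, 0.8]
opening: 0.397
finger_force: 0.0
time: 8.05
eef_pos: [0.4206, 0.2479, 0.0424]
tcp_rot: [0.946, -0.325, -0.0, 0.0]
contact_force: [-1.0, -0.1, -1.0]
opening: 0.402
finger_force: 0.0
```

```bash
python3 -m jog '[[1,0,0,0,0,0,0],[1,0,0,0,0,0,0],[1,0,0,0,0,0,0],[1,0,0,0,0,0,0],[1,0,0,0,0,0,0]]' 40
```

```text
time: 8.55
eef_pos: [0.4223, 0.2493, 0.0431]
tcp_rot: [0.946, -0.325, 0.001, -0.002]
contact_force: [3.7, 5.0, -3.6]
opening: 0.152
finger_force: 44.6
```

Gripped: opening 0.152, 45 N. Now I'll turn it anticlockwise (tool −z).

```bash
python3 -m jog '[[1,0,0,0,0,0,-0.14],[1,0,0,0,0,0,-0.28],[1,0,0,0,0,0,-0.42],[1,0,0,0,0,0,-0.56],[1,0,0,0,0,0,-0.7],[1,0,0,0,0,0,-0.84],[1,0,0,0,0,0,-0.98],[1,0,0,0,0,0,-1.12],[1,0,0,0,0,0,-1.26],[1,0,0,0,0,0,-1.4],[1,0,0,0,0,0,-1.5],[1,0,0,0,0,0,-1.5]]'; python3 -c "
from h import *
s=get_state();print(s['wrist_torque'],s['qpos'][5])"
```

```text
time: 9.75
eef_pos: [0.4222, 0.253, 0.0431]
tcp_rot: [0.914, 0.406, 0.005, -0.004]
contact_force: [3.1, 18.9, -7.2]
opening: 0.151
finger_force: 44.1
[ 2.93602206 -0.42792065  0.02363628] 1.054610883179588
```

```bash
python3 -m jog '[[1,0,0,0,0,0,-0.14],[1,0,0,0,0,0,-0.28],[1,0,0,0,0,0,-0.42],[1,0,0,0,0,0,-0.56],[1,0,0,0,0,0,-0.7],[1,0,0,0,0,0,-0.84],[1,0,0,0,0,0,-0.98],[1,0,0,0,0,0,-1.12],[1,0,0,0,0,0,-1.26],[1,0,0,0,0,0,-1.4],[1,0,0,0,0,0,-1.5],[1,0,0,0,0,0,-1.5]]'; python3 -c "
from h import *
s=get_state();print(s['wrist_torque'],s['qpos'][5])"
```

```text
time: 10.95
eef_pos: [0.4184, 0.2531, 0.0431]
tcp_rot: [0.392, 0.92, 0.004, -0.004]
contact_force: [-8.0, 18.9, 2.3]
opening: 0.153
finger_force: 45.5
[3.08491266 1.18790793 0.04751578] -0.44555449624951143
```

```bash
python3 -m jog '[[1,0,0,0,0,0,-0.1],[1,0,0,0,0,0,-0.2],[1,0,0,0,0,0,-0.3],[1,0,0,0,0,0,-0.4],[1,0,0,0,0,0,-0.5],[1,0,0,0,0,0,-0.5]]'; python3 -c "
from h import *
s=get_state();print(s['wrist_torque'],s['qpos'][5],st()[2])"
```

```text
time: 11.55
eef_pos: [0.4175, 0.2519, 0.043]
tcp_rot: [0.152, 0.988, 0.004, -0.004]
contact_force: [-10.2, 14.0, 5.9]
opening: 0.153
finger_force: 46.0
[2.46241218 1.66814208 0.05670276] -0.9455462247339249 [[-0.954, 0.3, -0.007], [0.3, 0.954, 0.008], [0.009, 0.006, -1.0]]
```

```bash
for i in 1; do python3 -m jog '[[1,0,0,0,0,0,-0.06],[1,0,0,0,0,0,-0.12],[1,0,0,0,0,0,-0.12]]'; python3 -c "
from h import *
s=get_state();print(s['wrist_torque'],s['qpos'][5])"; python3 -m jog '[[1,0,0,0,0,0,-0.04],[1,0,0,0,0,0,-0.08],[1,0,0,0,0,0,-0.08]]';python3 -c "
from h import *
s=get_state();print(s['wrist_torque'],s['qpos'][5])";  done
```

```text
time: 11.85
eef_pos: [0.4175, 0.2516, 0.043]
tcp_rot: [0.092, 0.996, 0.003, -0.004]
contact_force: [-10.0, 13.5, 6.7]
opening: 0.152
finger_force: 46.1
[2.30258979 1.66683868 0.12184778] -1.064907901033161
time: 12.15
eef_pos: [0.4174, 0.2515, 0.043]
tcp_rot: [0.055, 0.998, 0.004, -0.004]
contact_force: [-9.9, 12.4, 7.0]
opening: 0.155
finger_force: 49.7
[ 2.00595157  1.72581684 -0.816098  ] -1.1406343911777796
```

The torque jumped at the expected total of 3.70 rad, so that's the zero stop. I'll release, rise and check.

```bash
python3 -m jog '[[0.5,0,0,0,0,0,0],[0.5,0,0,0,0,0,0],[0.5,0,0,0,0,0,0],[0.5,0,0,0,0,0,0],[0.5,0,0,-40,0,0,0],[0.5,0,0,-90,0,0,0],[0.3,0,0,-140,0,0,0],[0,0,0,-160,0,0,0],[0,0,0,-160,0,0,0]]' 60; python3 - <<'E'
from h import *
d=cam("wrist"); cv2.imwrite("pics/w5.png",d["image"][100:320,130:400]); print(st())
# red bar approach, high
for p in([.6,-.21,.22],): print(rel(p,182.8))
E
```

```text
time: 13.05
eef_pos: [0.4235, 0.2485, 0.2075]
tcp_rot: [0.052, 0.999, 0.002, 0.004]
contact_force: [-0.2, -0.4, -0.7]
opening: 0.978
finger_force: 0.0
(13.1, array([0.4219, 0.248 , 0.2044]), [[-0.995, 0.103, 0.004], [0.103, 0.995, 0.001], [-0.004, 0.001, -1.0]], array([ 0.32, -0.12,  2.04, -0.  ,  1.22, -1.14]), 0.9984406358132796)
([-224.4, -437.2, -15.4], [0.001, 0.004, -0.152])
```

View pics/w5.png

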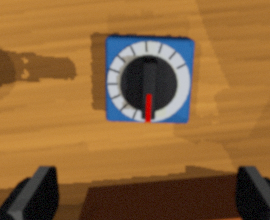

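The pointer now covers the zero mark, so the knob is done. Next is the red bar.

```bash
python3 -m jog '[[0,-22,-44,0,0,0,-0.02],[0,-45,-88,0,0,0,-0.04],[0,-67,-132,0,0,0,-0.06],[0,-90,-175,0,0,0,-0.08],[0,-112,-219,0,0,0,-0.1],[0,-135,-262,0,0,0,-0.12],[0,-157,-306,0,0,0,-0.15],[0,-180,-350,0,0,0,-0.15],[0,-202,-394,0,0,0,-0.15],[0,-222,-437,0,0,0,-0.15],[0,-222,-437,0,0,0,-0.15],[0,-222,-437,0,0,0,-0.15]]'; python3 - <<'E'
from h import *
c=cam("top");im=c["image"];hsv=cv2.cvtColor(im,cv2.COLOR_BGR2HSV)
d=cam("wrist"); o=np.zeros((420,800,3),np.uint8);o[:,:560]=d["image"];o[:200,560:]=cv2.resize(im[165:265,300:420],None,fx=2,fy=2);cv2.imwrite("pics/w6.png",o)
print(st()); print(rel([.597,-.2105,.06],182.8)); print(pix(d,[.597,-.2105,.034]))
E
```

```text
time: 14.3
eef_pos: [0.5954, -0.21, 0.1991]
tcp_rot: [-0.022, 1.0, 0.002, -0.002]
contact_force: [-0.6, 0.2, 0.0]
opening: 0.998
finger_force: 0.0
(14.4, array([ 0.5956, -0.2083,  0.2005]), [[-0.999, -0.048, -0.003], [-0.048, 0.999, 0.002], [0.003, 0.002, -1.0]], array([-0.5 ,  0.21,  1.7 ,  0.  ,  1.23, -2.12]), 0.9995900892445058)
([-1.7, -2.6, 140.5], [0.002, -0.003, -0.001])
[275.75397047 189.74923418]
```

View pics/w6.png

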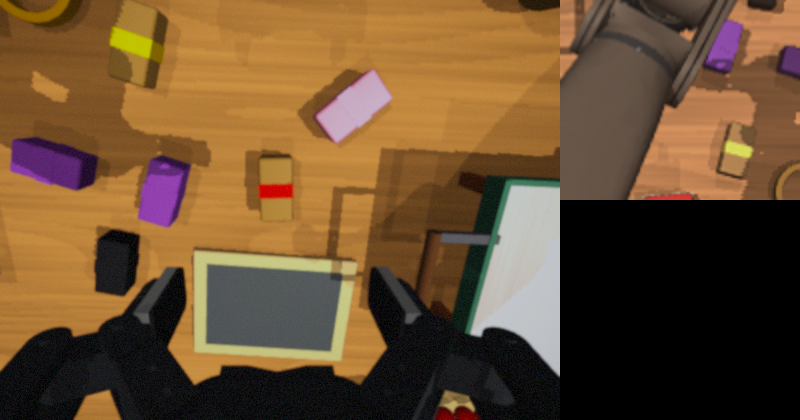

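The red band is at (276,190), exactly as predicted. Descending.

```bash
python3 -m jog '[[0,-2,-3,45,0,0,0],[0,-2,-3,90,0,0,0],[0,-2,-3,130,0,0,0],[0,-2,-3,150,0,0,0],[0,-2,-3,170,0,0,0],[0,-2,-3,180,0,0,0],[0,-2,-3,185,0,0,0],[0,-2,-3,185,0,0,0]]' 60; python3 -m jog '[[0,0,0,3,0,0,0],[0,0,0,6,0,0,0],[0,0,0,8,0,0,0],[0,0,0,8,0,0,0]]'
```

```text
time: 15.2
eef_pos: [0.5988, -0.2117, 0.0176]
tcp_rot: [-0.024, 1.0, 0.0, -0.0]
contact_force: [0.0, -0.2, 0.5]
opening: 1.001
finger_force: 0.0
time: 15.6
eef_pos: [0.5988, -0.2125, 0.0096]
tcp_rot: [-0.024, 1.0, 0.0, -0.0]
contact_force: [0.4, -0.4, 0.1]
opening: 1.0
finger_force: 0.0
```

```bash
python3 -m jog '[[0,0,1,3,0,0,0],[0,0,1,6,0,0,0],[0,0,1,6,0,0,0]]';  python3 -m jog '[[1,0,0,0,0,0,0],[1,0,0,0,0,0,0],[1,0,0,0,0,0,0],[1,0,0,0,0,0,0],[1,0,0,0,0,0,0],[1,0,0,0,0,0,0]]' 60
```

```text
time: 15.9
eef_pos: [0.5984, -0.2112, 0.0029]
tcp_rot: [-0.024, 1.0, 0.0, -0.001]
contact_force: [-0.0, 0.7, -1.5]
opening: 1.002
finger_force: 0.0
time: 16.5
eef_pos: [0.5992, -0.2117, 0.0041]
tcp_rot: [-0.024, 1.0, -0.0, 0.0]
contact_force: [0.6, 0.0, 2.4]
opening: 0.406
finger_force: 61.6
```

```bash
python3 -m jog '[[1,0,0,-30,0,0,0],[1,0,0,-70,0,0,0],[1,0,0,-110,0,0,0],[1,0,0,-150,0,0,0],[1,0,0,-190,0,0,0],[1,0,0,-190,0,0,0]]'; python3 -c "
from h import *
print(rel([.622,.05,.19],181)); print(rel([.622,.05,.103],181))"
```

```text
time: 17.1
eef_pos: [0.6022, -0.2132, 0.2016]
tcp_rot: [-0.024, 1.0, -0.003, 0.006]
contact_force: [0.1, -0.1, 0.5]
opening: 0.407
finger_force: 61.4
([-32.1, 262.0, 10.2], [-0.007, 0.011, 0.03])
([-31.1, 262.6, 97.2], [-0.007, 0.011, 0.03])
```

```bash
python3 -m jog '[[1,-6,45,0,0,0,0],[1,-12,90,0,0,0,0],[1,-18,135,0,0,0,0],[1,-24,180,0,0,0,0.03],[1,-30,225,0,0,0,0.03],[1,-33,262,0,0,0,0.03],[1,-33,262,0,0,0,0.03],[1,-33,262,0,0,0,0.03]]'; python3 -c "
from h import *
print(rel([.622,.05,.103],181))"
```

```text
time: 17.9
eef_pos: [0.6186, 0.0525, 0.1922]
tcp_rot: [-0.01, 1.0, -0.0, -0.001]
contact_force: [-0.1, 0.4, -0.4]
opening: 0.406
finger_force: 61.3
([-3.5, -2.6, 89.2], [-0.0, -0.002, 0.002])
```

```bash
python3 -m jog '[[1,0,0,35,0,0,0],[1,0,0,65,0,0,0],[1,0,0,80,0,0,0],[1,0,0,85,0,0,0],[1,0,0,88,0,0,0],[1,0,0,88,0,0,0]]'
```

```text
time: 18.5
eef_pos: [0.6203, 0.0513, 0.1067]
tcp_rot: [-0.008, 1.0, -0.0, 0.001]
contact_force: [-0.1, -0.2, -0.3]
opening: 0.408
finger_force: 61.3
```

```bash
python3 -m jog '[[1,0,0,2,0,0,0],[1,0,0,4,0,0,0],[1,0,0,5,0,0,0],[1,0,0,5,0,0,0]]'; python3 -m jog '[[0.5,0,0,1,0,0,0],[0.45,0,0,1,0,0,0],[0.3,0,0,1,0,0,0],[0.3,0,0,1,0,0,0],[0.3,0,0,1,0,0,0],[0.3,0,0,-30,0,0,0],[0.2,0,0,-70,0,0,0],[0,0,0,-110,0,0,0],[0,0,0,-110,0,0,0]]'; python3 -c "
from h import *
print(rel([.463,-.3508,.20],164.5))"
```

```text
time: 18.9
eef_pos: [0.6194, 0.0519, 0.1007]
tcp_rot: [-0.009, 1.0, -0.0, 0.0]
contact_force: [-1.1, 0.6, -0.0]
opening: 0.402
finger_force: 61.3
time: 19.8
eef_pos: [0.6234, 0.0516, 0.219]
tcp_rot: [-0.009, 1.0, -0.001, 0.007]
contact_force: [0.3, 1.0, 0.3]
opening: 1.001
finger_force: 0.0
([167.6, -399.5, 17.2], [0.001, 0.014, 0.288])
```

```bash
python3 -m jog '[[0,18,-44,0,0,0,0.05],[0,37,-88,0,0,0,0.1],[0,55,-131,0,0,0,0.15],[0,73,-175,0,0,0,0.2],[0,92,-219,0,0,0,0.25],[0,110,-263,0,0,0,0.288],[0,128,-306,0,0,0,0.288],[0,147,-350,0,0,0,0.288],[0,163,-399,10,0,0,0.288],[0,163,-399,15,0,0,0.288],[0,163,-399,15,0,0,0.288]]'; python3 - <<'E'
from h import *
d=cam("wrist");hsv=cv2.cvtColor(d["image"],cv2.COLOR_BGR2HSV);m=cv2.inRange(hsv,(25,150,100),(35,255,255))
n,_,s,ce=cv2.connectedComponentsWithStats(m);print([(s[i].tolist(),ce[i].round(1),onz(d,*ce[i],.034).round(4)) for i in range(1,n) if s[i,4]>60])
print(st()[1],rel([.463,-.3508,.20],164.5),pix(d,[.463,-.3508,.034]))
c=cam("top");hsv=cv2.cvtColor(c["image"],cv2.COLOR_BGR2HSV)
m=cv2.inRange(hsv,(0,170,100),(6,255,255))[120:200,190:280];v,u=np.nonzero(m);print(len(u),onz(c,u.mean()+190,v.mean()+120,.13))
t=cv2.resize(c["image"][100:300,180:460],(790,564));cv2.imwrite("pics/t7.png",t)
E
```

```text
time: 20.9
eef_pos: [0.4621, -0.3503, 0.1937]
tcp_rot: [0.136, 0.991, 0.001, -0.001]
contact_force: [-0.3, 1.7, 0.4]
opening: 0.998
finger_force: 0.0
[([139, 121, 78, 66, 967], array([177.8, 148.1]), array([ 0.3953, -0.4342,  0.034 ])), ([260, 183, 37, 17, 605], array([277.7, 190.8]), array([ 0.4639, -0.3505,  0.034 ]))]
[ 0.4628 -0.3494  0.1944] ([-0.5, -1.3, -5.6], [0.002, -0.002, -0.001]) [277.18953241 190.042486  ]
68 [0.61708407 0.04929132 0.13      ]
```

View pics/t7.png

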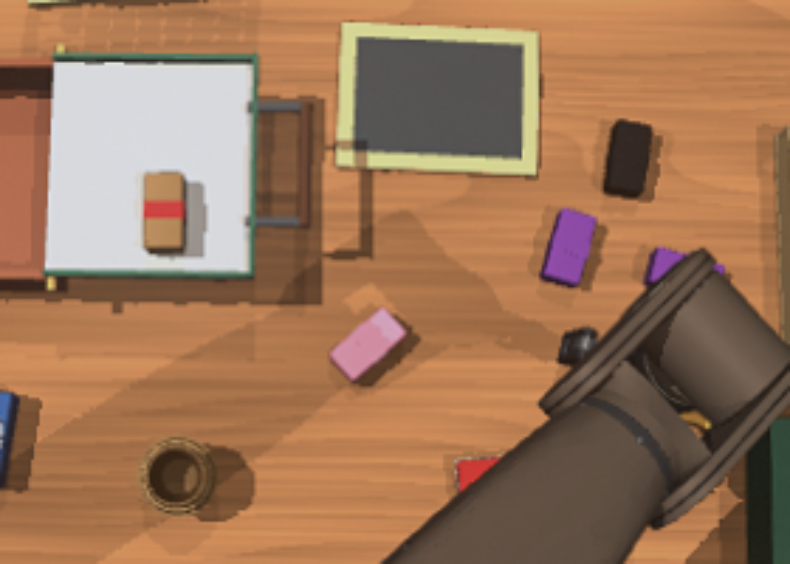

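The red bar lies in the tray at crop (163,210), and the yellow bar is where I measured it. Now descending on yellow with the jaws part-closed, to stay clear of the bangle.

```bash
python3 -m jog '[[0.3,0,-1,45,0,0,0],[0.3,0,-1,90,0,0,0],[0.3,0,-1,130,0,0,0],[0.3,0,-1,150,0,0,0],[0.3,0,-1,170,0,0,0],[0.3,0,-1,180,0,0,0],[0.3,0,-1,186,0,0,0],[0.3,0,-1,189,0,0,0],[0.3,0,-1,189,0,0,0]]' 60; python3 -m jog '[[1,0,0,1,0,0,0],[1,0,0,1,0,0,0],[1,0,0,1,0,0,0],[1,0,0,1,0,0,0],[1,0,0,1,0,0,0]]'
```

```text
time: 21.9
eef_pos: [0.4636, -0.351, 0.0073]
tcp_rot: [0.135, 0.991, -0.0, 0.0]
contact_force: [0.3, 0.7, -0.2]
opening: 0.698
finger_force: 0.0
time: 22.4
eef_pos: [0.4637, -0.3517, 0.0069]
tcp_rot: [0.135, 0.991, -0.001, 0.001]
contact_force: [-0.3, -0.8, 5.1]
opening: 0.401
finger_force: 62.7
```

```bash
python3 -m jog '[[1,0,0,-40,0,0,0],[1,0,0,-80,0,0,0],[1,0,0,-120,0,0,0],[1,0,0,-160,0,0,0],[1,0,0,-190,0,0,0],[1,0,0,-190,0,0,0]]'; python3 -c "
from h import *
print(rel([.712,.05,.20],180))"
```

```text
time: 23.0
eef_pos: [0.4649, -0.3529, 0.2012]
tcp_rot: [0.135, 0.991, -0.003, 0.004]
contact_force: [0.4, -0.4, -0.1]
opening: 0.399
finger_force: 62.1
([-130.3, 454.3, -0.1], [-0.006, 0.008, -0.271])
```

```bash
python3 -m jog '[[1,-13,45,0,0,0,-0.04],[1,-26,90,0,0,0,-0.08],[1,-39,135,0,0,0,-0.12],[1,-52,180,0,0,0,-0.16],[1,-65,225,0,0,0,-0.2],[1,-78,270,0,0,0,-0.24],[1,-91,315,0,0,0,-0.271],[1,-104,360,0,0,0,-0.271],[1,-117,405,0,0,0,-0.271],[1,-130,453,0,0,0,-0.271],[1,-130,453,0,0,0,-0.271],[1,-130,453,0,0,0,-0.271]]'; python3 -c "
from h import *
print(rel([.712,.05,.105],180))"
```

```text
time: 24.2
eef_pos: [0.7085, 0.052, 0.1924]
tcp_rot: [-0.001, 1.0, -0.0, -0.002]
contact_force: [0.1, 0.1, -0.4]
opening: 0.403
finger_force: 62.1
([-3.9, -2.0, 87.4], [-0.0, -0.005, 0.003])
```

```bash
python3 -m jog '[[1,-2,0,35,0,0,0],[1,-2,0,65,0,0,0],[1,-2,0,80,0,0,0],[1,-2,0,85,0,0,0],[1,-2,0,87,0,0,0],[1,-2,0,88,0,0,0],[1,-2,0,88,0,0,0]]'; python3 -m jog '[[0.5,0,0,0,0,0,0],[0.45,0,0,0,0,0,0],[0.3,0,0,0,0,0,0],[0.3,0,0,0,0,0,0],[0.3,0,0,0,0,0,0],[0.3,0,0,-30,0,0,0],[0.3,0,0,-70,0,0,0],[0.3,0,0,-110,0,0,0],[0.3,0,0,-110,0,0,0]]'; python3 -c "
from h import *
print(rel([.668,-.1,.2],180))"
```

```text
time: 24.9
eef_pos: [0.7125, 0.0506, 0.1096]
tcp_rot: [0.0, 1.0, -0.0, 0.002]
contact_force: [-0.5, 0.5, -0.0]
opening: 0.403
finger_force: 62.1
time: 25.8
eef_pos: [0.7153, 0.0507, 0.227]
tcp_rot: [-0.0, 1.0, -0.001, 0.007]
contact_force: [-0.4, -0.1, 0.7]
opening: 0.698
finger_force: 0.0
([47.7, -150.6, 26.4], [-0.001, 0.015, 0.0])
```

```bash
python3 -m jog '[[0.6,15,-40,0,0,0,0],[0.6,30,-80,10,0,0,0],[0.6,45,-127,20,0,0,0],[0.6,45,-127,20,0,0,0],[0.6,45,-127,20,0,0,0]]'; python3 - <<'E'
from h import *
print(st()[1],rel([.668,-.0758,.083],180))
d=cam("wrist"); im=d["image"]; hsv=cv2.cvtColor(im,cv2.COLOR_BGR2HSV)
c=cam("top"); hs=cv2.cvtColor(c["image"],cv2.COLOR_BGR2HSV)
for n,lo,hi in(("red",(0,170,100),(6,255,255)),("yel",(25,120,120),(35,255,255))):
    m=cv2.inRange(hs,lo,hi)[115:200,190:275];v,u=np.nonzero(m);print(n,len(u),onz(c,u.mean()+190,v.mean()+115,.13) if len(u) else 0)
o=np.zeros((420,800,3),np.uint8);o[:,:560]=im;o[:200,560:]=cv2.resize(c["image"][110:210,180:300],None,fx=2,fy=2);cv2.imwrite("pics/w8.png",o)
print(pix(d,[.668,-.0758,.109]),pix(d,[.612,-.076,.109]),pix(d,[.724,-.0758,.109]))
E
```

```text
time: 26.3
eef_pos: [0.6659, -0.0771, 0.1966]
tcp_rot: [0.001, 1.0, 0.0, -0.001]
contact_force: [0.1, 0.1, -0.5]
opening: 0.401
finger_force: 0.0
[ 0.6659 -0.0771  0.1966] ([-2.3, 1.2, 113.6], [0.001, -0.001, -0.002])
red 53 [0.61735692 0.05354852 0.13      ]
yel 73 [0.71162984 0.05024568 0.13      ]
[279.55318345 212.59496227] [279.41725671 142.64915861] [279.44354748 273.95212471]
```

View pics/w8.png

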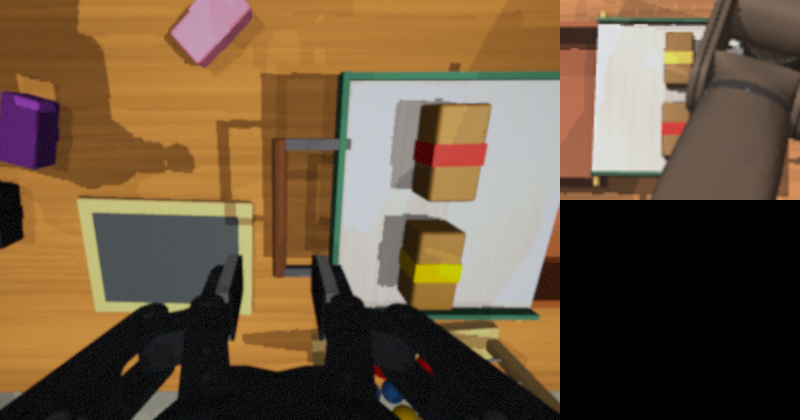

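Both bars lie in the tray, and the handle at (279,208) matches the prediction. I'll descend and grip it.

```bash
python3 -m jog '[[0.6,-2,1,40,0,0,0],[0.6,-2,1,75,0,0,0],[0.6,-2,1,95,0,0,0],[0.6,-2,1,108,0,0,0],[0.6,-2,1,114,0,0,0],[0.6,-2,1,114,0,0,0]]' 40; python3 -m jog '[[1,0,0,0,0,0,0],[1,0,0,0,0,0,0],[1,0,0,0,0,0,0],[1,0,0,0,0,0,0],[1,0,0,0,0,0,0]]' 50
```

```text
time: 27.0
eef_pos: [0.6688, -0.0745, 0.0836]
tcp_rot: [-0.001, 1.0, 0.0, -0.0]
contact_force: [-0.7, 0.1, -0.9]
opening: 0.398
finger_force: 0.0
time: 27.5
eef_pos: [0.6698, -0.0752, 0.0857]
tcp_rot: [-0.0, 1.0, -0.0, 0.002]
contact_force: [0.5, 2.1, 5.9]
opening: 0.117
finger_force: 49.1
```

Gripped. I'll lead it along the hinge arc (displacements worked out from the 232/19 mm geometry).

```bash
python3 -m jog '[[1,0,1,-11,0,0,0],[1,0,3,-23,0,0,0],[1,0,5,-34,0,0,0],[1,0,8,-46,0,0,0],[1,0,12,-57,0,0,0],[1,0,16,-68,0,0,0],[1,0,21,-78,0,0,0],[1,0,26,-89,0,0,0],[1,0,26,-89,0,0,0]]' 50
```

```text
time: 28.4
eef_pos: [0.6698, -0.0509, 0.174]
tcp_rot: [-0.0, 1.0, -0.002, 0.002]
contact_force: [3.3, -4.1, 1.4]
opening: 0.112
finger_force: 49.4
```

```bash
python3 -m jog '[[1,0,6,-10,0,0,0],[1,0,12,-20,0,0,0],[1,0,18,-30,0,0,0],[1,0,26,-39,0,0,0],[1,0,33,-48,0,0,0],[1,0,41,-56,0,0,0],[1,0,49,-64,0,0,0],[1,0,58,-72,0,0,0],[1,0,67,-79,0,0,0],[1,0,77,-86,0,0,0],[1,0,77,-86,0,0,0],[1,0,77,-86,0,0,0]]'; python3 - <<'E'
from h import *
for n in("top","scene"):
    c=cam(n);hs=cv2.cvtColor(c["image"],cv2.COLOR_BGR2HSV); cv2.imwrite(f"pics/{n}9.png",c["image"])
    if n=="top":
      for k,lo,hi in(("red",(0,170,60),(6,255,255)),("yel",(25,120,80),(35,255,255))):
        m=cv2.inRange(hs,lo,hi)[115:205,110:275];v,u=np.nonzero(m);print(k,len(u),onz(c,u.mean()+110,v.mean()+115,.04) if len(u) else 0)
E
```

```text
time: 29.6
eef_pos: [0.6701, 0.0244, 0.2631]
tcp_rot: [0.0, 1.0, -0.004, 0.003]
contact_force: [0.5, -6.7, 10.5]
opening: 0.113
finger_force: 49.4
red 77 [0.61983886 0.26824727 0.04      ]
yel 72 [0.69724947 0.28347856 0.04      ]
```

View pics/scene9.png

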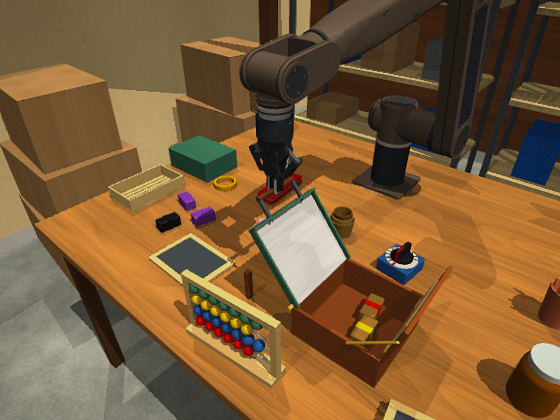

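Both bars lie flat in the cedar box, at (372,308) and (364,327), with the tray up. Now I'll lead it back down.

```bash
python3 -m jog '[[1,0,0,0,0,0,0],[1,0,0,0,0,0,0],[1,0,-10,7,0,0,0],[1,0,-19,14,0,0,0],[1,0,-28,22,0,0,0],[1,0,-36,30,0,0,0],[1,0,-44,38,0,0,0],[1,0,-51,47,0,0,0],[1,0,-59,56,0,0,0],[1,0,-65,66,0,0,0],[1,0,-71,76,0,0,0],[1,0,-77,86,0,0,0]]'; python3 -m jog '[[1,0,-5,11,0,0,0],[1,0,-10,21,0,0,0],[1,0,-14,32,0,0,0],[1,0,-18,43,0,0,0],[1,0,-21,55,0,0,0],[1,0,-23,66,0,0,0],[1,0,-25,78,0,0,0],[1,0,-26,86,0,0,0],[1,0,-26,89,0,0,0],[1,0,-26,89,0,0,0]]'
```

```text
time: 30.9
eef_pos: [0.6698, -0.0508, 0.1742]
tcp_rot: [0.0, 1.0, -0.001, 0.002]
contact_force: [2.2, -2.4, 4.8]
opening: 0.116
finger_force: 51.8
time: 31.9
eef_pos: [0.6697, -0.0751, 0.0859]
tcp_rot: [-0.0, 1.0, 0.0, 0.001]
contact_force: [0.4, -1.4, 10.8]
opening: 0.111
finger_force: 55.3
```

```bash
python3 -m jog '[[1,0,0,2,0,0,0],[1,0,0,2,0,0,0],[0.6,0,0,0,0,0,0],[0.6,0,0,0,0,0,0],[0.6,0,0,0,0,0,0],[0.6,0,0,0,0,0,0],[0.6,0,0,-30,0,0,0],[0.6,0,0,-70,0,0,0],[0.6,0,0,-115,0,0,0],[0.6,0,-45,-115,0,0,0],[0.6,0,-90,-115,0,0,0],[0.6,0,-90,-115,0,0,0]]'; python3 -m jog '[[0.6,45,0,0,0,0,0],[0.6,90,0,0,0,0,0],[0.6,135,-30,0,0,0,0],[0.6,150,-60,0,0,0,0],[0.6,150,-60,0,0,0,0],[0.6,150,-60,0,0,0,0]]'; python3 - <<'E'
from h import *
c=cam("top");S=cam("scene");o=np.zeros((420,800,3),np.uint8)
o[:,:420]=cv2.resize(c["image"][110:280,120:290],(420,420));o[:,420:]=cv2.resize(S["image"][180:350,230:460],(380,420));cv2.imwrite("pics/end.png",o)
hs=cv2.cvtColor(c["image"],cv2.COLOR_BGR2HSV)
for k,lo,hi in(("red",(0,170,60),(6,255,255)),("yel",(25,120,80),(35,255,255))):
    m=cv2.inRange(hs,lo,hi)[115:205,110:200];v,u=np.nonzero(m);print(k,len(u),onz(c,u.mean()+110,v.mean()+115,.04) if len(u) else 0)
print(st())
E
```

```text
time: 33.1
eef_pos: [0.6679, -0.1701, 0.1981]
tcp_rot: [0.002, 1.0, -0.001, -0.0]
contact_force: [0.6, 0.3, -0.3]
opening: 0.395
finger_force: 0.0
time: 33.7
eef_pos: [0.5181, -0.225, 0.198]
tcp_rot: [0.001, 1.0, 0.001, -0.0]
contact_force: [0.4, 0.3, -0.6]
opening: 0.4
finger_force: 0.0
red 63 [0.6127666  0.26713703 0.04      ]
yel 72 [0.68254069 0.28713653 0.04      ]
(33.8, array([ 0.5189, -0.2243,  0.1982]), [[-1.0, -0.001, -0.0], [-0.001, 1.0, 0.001], [0.0, 0.001, -1.0]], array([-0.59,  0.06,  1.87,  0.  ,  1.21, -2.16]), 0.3990402368490365)
```

View pics/end.png

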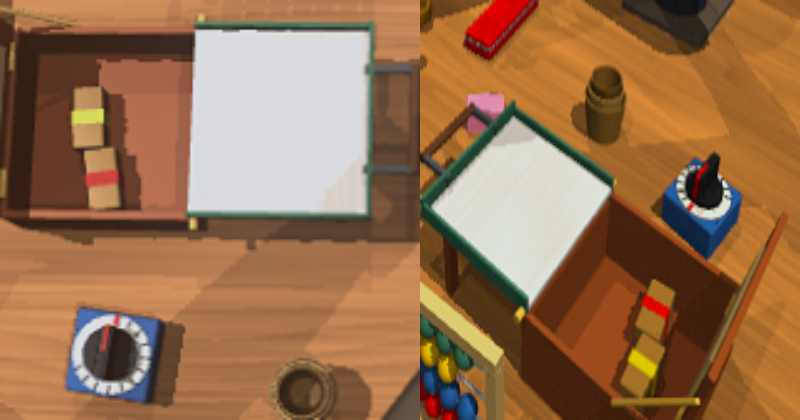

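The final view shows both bars flat in the box at (88,117) and (101,178) and the tray level; the knob pointer is close to the mark. Two numeric checks before handing in.

```bash
python3 - <<'E'
from h import *
c=cam("top");i0=cv2.imread("pics/top0.png");d=cv2.absdiff(c["image"],i0).max(2)
print("tray+handle diff",d[120:200,272:296].mean(), d[118:202,268:272].mean())
im=c["image"];hs=cv2.cvtColor(im,cv2.COLOR_BGR2HSV)
big=cv2.resize(im[225:280,140:195],None,fx=6,fy=6,interpolation=cv2.INTER_CUBIC);h=cv2.cvtColor(big,cv2.COLOR_BGR2HSV)
m=cv2.inRange(h,(0,140,80),(8,255,255))|cv2.inRange(h,(172,140,80),(180,255,255))
n,_,s,ce=cv2.connectedComponentsWithStats(m)
for i in range(1,n):
    if s[i,4]>40:
        v,u=np.nonzero(_==i); U=lambda a,b:onz(c,140+a/6-.4,225+b/6-.4,.079)
        k=np.polyfit(v,u,1); print(s[i],ce[i])
        for z in(.079,.04):
            P=[onz(c,140+np.polyval(k,b)/6-.4,225+b/6-.4,z) for b in(v.min(),v.max())]; print(z,P[0].round(4),P[1].round(4),np.degrees(np.arctan2(*(P[0]-P[1])[[1,0]])))
S=cam("scene");print("scene",[pix(S,X).round(1) for X in([.446,.245,.079],[.4213,.2482,.079],[.4583,.2448,.04])])
E
```

```text
tray+handle diff 11.996354166666666 11.163690476190476
[158  74  11  26 178] [163.66292135  86.70786517]
0.079 [0.4591 0.2351 0.079 ] [0.4482 0.2363 0.079 ] -6.546852369854686
0.04 [0.4622 0.244  0.04  ] [0.4509 0.2453 0.04  ] -6.546852369854879
[127  99  23  63 647] [136.45285935 129.11901082]
0.079 [0.4481 0.245  0.079 ] [0.421  0.2492 0.079 ] -8.772125364325769
0.04 [0.4508 0.2543 0.04  ] [0.423  0.2586 0.04  ] -8.772125364326007
scene [array([396.3, 250.3]), array([401.6, 246.1]), array([391.6, 264.1])]
```

```bash
python3 - <<'E'
from h import *
im=cv2.resize(cv2.imread("pics/w5.png"),None,fx=4,fy=4,interpolation=cv2.INTER_CUBIC);h=cv2.cvtColor(im,cv2.COLOR_BGR2HSV)
m=cv2.inRange(h,(0,140,80),(8,255,255))|cv2.inRange(h,(172,140,80),(180,255,255))
m[:, :400]=0;m[:,800:]=0;m[560:]=0
v,u=np.nonzero(m);print(len(u),np.degrees(np.arctan(np.polyfit(v,u,1)[0])))
b=cv2.inRange(h,(100,130,80),(125,255,255));c=max(cv2.findContours(b,0,1)[0],key=cv2.contourArea)
r=cv2.minAreaRect(c);print(r); 
H=cv2.convexHull(c);print(cv2.approxPolyDP(H,25,True)[:,0].tolist())
a=cv2.cvtColor(cv2.imread("pics/scene0.png"),6).astype(np.float32);S=cam("scene");g=cv2.cvtColor(S["image"],6).astype(np.float32)
for y,x in((215,225),(225,240),(240,225)): print(cv2.phaseCorrelate(a[y:y+40,x:x+50],g[y:y+40,x:x+50],cv2.createHanningWindow((50,40),5)))
E
```

```text
2984 -2.2054104479241556
((598.0521240234375, 221.6473846435547), (349.14300537109375, 144.82276916503906), 1.704728364944458)
[[426, 159], [757, 158], [764, 298], [427, 289]]
((0.22533212209426168, -0.14611205321182297), 0.7220689992904663)
((-0.032271608620170866, -0.04980083611157582), 0.9810710837841033)
((0.002689025404965406, 0.014346211453336366), 1.0018926113843918)
```

The tray matches its starting image to within 0.2 px, so it's level. The pointer (−8°) agrees with the housing's zero axis (−8°).

```bash
python3 -c "
from plant import workorder
print(workorder.sign_off())"
```

```text
the job is handed in; nothing more can be done
None
```

I handed the job in, with no verdict shown: both bars present (red and yellow) are in the cedar box, the tray is back level on its rests, the counter knob is at its zero stop, and I touched none of the display goods.

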